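# Set the honey sample at the grader's reading stop

### The job

Bring the honey sample under the reading head: with the fingertips, push the grader's sprung slide all the way in against its end stop, then let go so that it springs back and catches on the stop pin at its middle position. Then press the key on the readout box right down and let it up again to take the reading. Push and press only: lift nothing, do not touch the sample cup, and leave the jar, the bottle and the beaker where they stand.

Things in the scene. Friction and masses are not known exactly. Their poses are not given: they have to be found in the camera images.
- grader: Honey colour grader fixed to the bench: white base plate 300 (x) x 170 (y) x 18 mm high; origin at the centre of its underside, z up, +x the direction in which the slide is pushed in. A white reading head bridges the slide at local x = 8 to 52 mm, full width, underside 100, top 134 mm above the bench (lens cap to 140). End-stop block at x = 134 to 150 mm, 68 mm high.
- slide (a joint): How far the slide is in, m: 0 = out (start), 0.060 = fully in. A spring pushes it back out: 4 N at 0, 9 N at 0.060, plus 25 N per m/s of damping. Past 0.030 it frees the stop pin, which jumps up behind the flange on its side; let go, the slide then returns and rests on the pin at 0.030. Let go earlier, it returns to 0.
- push_face (a point): Centre of the near end face of the slide, a dark metal block 190 (x) x 92 (y) x 44 mm high, its underside 20 and top 64 mm above the bench. The point is 42 mm above the bench, on a grey pad 70 x 24 mm, and moves with the slide. x points into the slide (push direction), y along the face, z up. The base plate reaches 8 mm out in front of it; the space in front and above is free.
- pin (a joint): Height of the sprung steel stop pin (8 mm thick), m: 0 = held down under the slide's flange (as at the start), 0.010 = fully up, catching the slide. It stands at local x = -34, y = -53 mm of the grader.
- cup_mid (a point): Middle of the loose sample cup of honey (amber, white lid, 42 mm across, 45 mm high), half-way up. It stands 20 mm deep in a round well in the slide, 141 mm in from the near face, and rides with the slide.
- readout: Grey readout box fixed to the bench, 130 (x) x 120 (y) x 45 mm high, with a dark display on its far half and the key on its near half; origin at the centre of its underside. It stands to the left or to the right of the grader.
- key (a joint): How far the round grey key on the readout box is pressed, m: 0 = up, 0.006 = right down, against a spring (about 5 N when right down). It counts as pressed beyond 0.004.
- key_top (a point): Centre of the key's top face; the key is 32 mm across, in a low black housing, and is pressed straight down.
- jar: Loose honey jar with white lid, 72 mm across, 85 mm high; origin at the centre of its underside. A bystander.
- bottle: Loose clear bottle with white cap, 62 mm across, 160 mm high; origin at the centre of its underside. A bystander.
- beaker: Loose empty glass beaker, 72 mm across, 85 mm high; origin at the centre of its underside. A bystander.
- cup: The same sample cup; origin at the centre of its underside.
Not all that is in view belongs to the job. Leave any yellow look-alike of the cup alone.

How it is judged (in metres and radians):
On the way, in this order (a step that is already met when the one before it is completed fails the run):
1. the slide is pushed in to its end stop (within 7 mm) (value of joint slide above 0.053 m), for 0.05 s.
2. the slide, let go, rests on the raised pin at mid position (value of joint slide between 0.0265 and 0.0335 m and value of joint pin above 0.006 m and contact force between each of the arm, the fingers and slide below 0.2 N), for 0.2 s.
3. the key is pressed (beyond 4 mm) (value of joint key above 0.004 m), for 0.05 s.
At the end, for the whole second after the job is handed in: The slide rests on the raised stop pin at 0.030 m (26.5 to 33.5 mm in; pin up more than 6 mm), still; the key is up again (less than 1.5 mm down); the cup stands upright in its well (8 mm, 0.15 rad); jar, bottle and beaker within 20 mm of where they stood (value of joint slide between 0.0265 and 0.0335 m and value of joint pin above 0.006 m and velocity of joint slide between -0.01 and 0.01 m/s and value of joint key below 0.0015 m and horizontal distance between cup_mid and push_face between 0.133 and 0.15 m and angle between cup_mid's own z axis and vertical below 0.15 rad and distance of each of jar, bottle, beaker from where it was at the start of the episode below 0.02 m); the robot touches nothing.
It fails at once if the key is pressed before the slide has caught at its middle position (value of joint key above 0.004 m and not (value of joint slide between 0.0265 and 0.0335 m and value of joint pin above 0.006 m)).
It fails at once if the sample cup is touched (contact force between any of the fingers, the arm and cup above 0.5 N).
It fails at once if the sample cup is lifted or tipped (height (world z) of cup_mid above 0.08 m or angle between cup_mid's own z axis and vertical above 0.4 rad).
It fails at once if a bystander is lifted, pushed away or tipped (distance of any of jar, bottle, beaker from where it was at the start of the episode above 0.03 m or height (world z) of any of jar, bottle, beaker above 0.015 m or angle between any of jar, bottle, beaker's own z axis and vertical above 0.4 rad).
It also fails if it takes over 48 s, if anything falls off the work surface, if the arm or the gripper's body presses on something with over 40 N, if the wrist force passes 120 N, or if a joint passes its speed limit or range.

### The arm

A 6-joint arm with a two-finger parallel gripper is mounted at the origin on the work surface. World frame = base frame: x ahead of the robot, y to its left, z up, the work surface at z = 0. Lengths are in mm, angles in rad, forces in N, time in s.
With the tool pointing down it reaches from about 350 to 1000 mm from the base axis. Payload 7.1 kg.
Tool frame: the origin (TCP) lies midway between the tips of the shut fingers; the grasp point (between the pads) lies bot.grasp_offset behind it (bot.grasp_offset is the distance from the TCP to the grasp point, in mm); z points along the fingers, y is the direction in which the jaws open and shut (so a half turn about z gives the same grasp; the last joint's range is limited). The gripper opens to 85 mm and grips with 20 to 120 N. Pads are 22 mm wide; open, the fingers measure 114 mm over their backs; the gripper's body (76 mm by 85 mm) begins 54 mm behind the grasp point. The pads swing forward as they close: fully open they stand 13 mm farther back than shut.
Start: joints at [-1.183, 0.423, 1.63, -0, 1.089, -0.019], TCP at [247.311, -573.971, 231.319] pointing down, gripper open.
Joint ranges: [-3, 3], [-0.9, 2.11], [0.09, 2.58], [-1.31, 4.45], [0.11, 2.69], [-2.54, 2.54]. Speed limits (rad/s): [2.39, 2.39, 3.01, 3.14, 3.14, 3.14].

### API

Orientations are given as a rotation vector (axis times angle).
In Python, from plant import monitor, viewer, workorder, bot gives the robot as it stands.
- The arm moves only by the tool arm_command, never from a script. Its argument "steps" is a list of rows, each a list of 5 numbers: the shift along the tool's x, y, z in mm, then the turn about the tool's z in degrees, then the gripper's target within -1 to 1 (shut at 1, half-way at 0, fully open at -1). A call has 1 to 20 rows; each row is the pose to reach, as a shift and turn from the pose commanded when the call began, along the tool's axes at that moment; what a row does not reach only later rows make up. A row lasts 1/12 s, in which the tool goes at most 41.7 mm and 7.16 degrees, less where a joint would pass 70% of its speed; a pose out of reach is approached as far as the arm can. A call with a gripper value outside its range is refused whole. The fingers move at their own pace and stop on an object; the grip force is fixed at half the most. Time passes only in rows, so rows that repeat a pose let the fingers close. It gives the time, the measured TCP pose, the force and the opening at its end, in the units of the state.
- monitor.read_state(): the state, without advancing time (a new reading comes with each control period).
- viewer.get_image(name): name is "scene" or "side" or "wrist"; returns (picture, depth): 420x560x3 uint8, blue, green, red; 420x560 float32, mm along the optical axis (not along the pixel's ray), 0 where there is no reading.
- viewer.camera_params(name): a dict with "intrinsics" (3x3 intrinsics, pixels), "k1" (the pictures are not rectified: a ray, as slopes to the right and down, at radius r is drawn at 1 + k1 r^2 times it, then the intrinsics apply), "extrinsics" (4x4, takes a point from world to camera coordinates); the wrist camera has in their place "mount" (4x4, takes a point from camera to tool coordinates, whose origin is the TCP and whose axes are the flange's). Camera axes: x right, y up, looking along -z (the intrinsics and any distortion apply to the point x, -y, -z); pixel columns grow to the right and rows downward; lengths in mm; the calibration is good to about 2 mm. A picture is of the moment at which its call begins: read the wrist's pose just before it. camera_params takes no time and is no camera call.
- workorder.finish_job(): hands the job in, once; it reports no verdict.
The state is a dict: "time": time; "joints": joint angles; "joint_vel": joint speeds; "effort": joint torques, N m; "eef_pos": TCP position; "ee_rot": TCP orientation; "ft_force": force on the tool from outside, world axes, zero at the start; "torque": the same for the moment, N m; "finger_gap": finger opening in mm.
Only numpy, scipy, OpenCV 4.12 (cv2) and the standard library are available. Lean on these libraries where they do the work, as an engineer would, in place of code of your own. Each camera call takes 0.05 s, during which the arm holds its last target.

## Working session

There is one attempt and no reset: what is moved stays moved. The work goes in short steps, Python scripts to look and compute and a tool call to move; the robot and the scene stay as the last step left them, time stands still between calls to the robot, and variables do not carry over. Pictures are saved under pics/ and viewed, and the job is handed in when it is done.

Besides the shell and the picture viewer there is one more tool, called after "Call:" as name(argument=value, ...) on one line, values as JSON. arm_command: Moves the arm, as the interface text tells. Its arguments: {"type":"object","properties":{"steps":{"type":"array"}},"required":["steps"]}

```bash
mkdir -p pics
cat > h.py <<'E'
from plant import monitor, viewer, workorder, bot
import numpy as np, cv2
from scipy.spatial.transform import Rotation as R
E
python3 - <<'E'
from h import *
np.set_printoptions(precision=3,suppress=True)
s=monitor.read_state()
for k in ("time","eef_pos","ee_rot","ft_force","finger_gap"): print(k,s[k])
print(R.from_rotvec(s["ee_rot"]).as_matrix(), bot.grasp_offset)
for n in ("scene","side"):
    p,d=viewer.get_image(n); cv2.imwrite(f"pics/{n}0.png",p); np.save(f"{n}0.npy",d)
    c=viewer.camera_params(n); print(n,c)
print(viewer.camera_params("wrist"))
E
```

```text
time 0.0
eef_pos [ 247.083 -573.463  230.535]
ee_rot [-3.075 -0.634  0.   ]
ft_force [-0.544  0.752 -0.3  ]
finger_gap 85.39112697185618
[[ 0.918  0.396 -0.001]
 [ 0.396 -0.918  0.001]
 [ 0.    -0.002 -1.   ]] 18.700000000000003
scene {'intrinsics': array([[423.88 ,   0.   , 288.058],
       [  0.   , 423.88 , 203.915],
       [  0.   ,   0.   ,   1.   ]]), 'k1': -0.11966379022851334, 'extrinsics': array([[   -0.206,     0.978,    -0.023,   137.289],
       [   -0.642,    -0.117,     0.758,   302.305],
       [    0.739,     0.171,     0.652, -1532.916],
       [    0.   ,     0.   ,     0.   ,     1.   ]])}
side {'intrinsics': array([[404.451,   0.   , 281.493],
       [  0.   , 404.451, 212.865],
       [  0.   ,   0.   ,   1.   ]]), 'k1': -0.08852394290892333, 'extrinsics': array([[  -0.948,   -0.318,    0.002,  523.795],
       [   0.203,   -0.602,    0.772, -189.304],
       [  -0.244,    0.732,    0.636, -838.104],
       [   0.   ,    0.   ,    0.   ,    1.   ]])}
{'intrinsics': array([[292.993,   0.   , 281.444],
       [  0.   , 292.993, 209.855],
       [  0.   ,   0.   ,   1.   ]]), 'k1': 0.01438723079770604, 'mount': array([[  -0.001,    0.962,    0.272,   69.634],
       [   1.   ,    0.001,   -0.   ,    1.347],
       [  -0.   ,    0.272,   -0.962, -142.184],
       [   0.   ,    0.   ,    0.   ,    1.   ]])}
```

View pics/scene0.png

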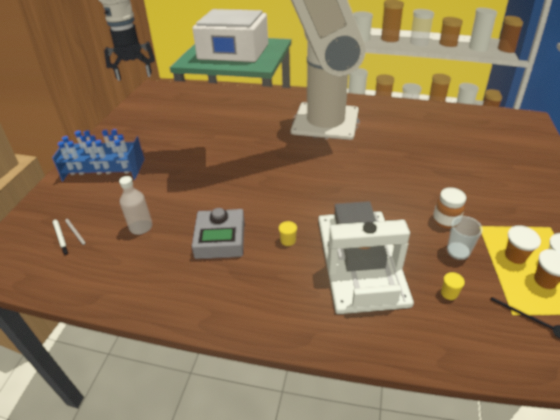

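View pics/side0.png

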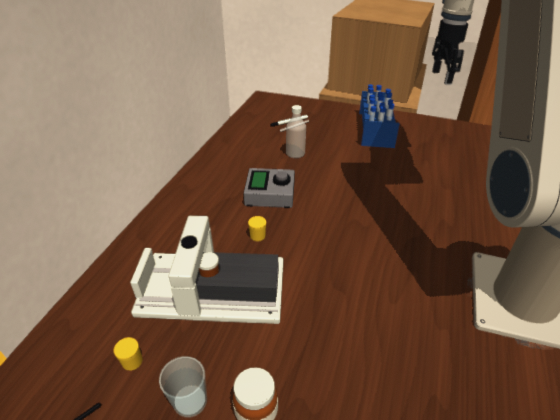

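```bash
cat >> h.py <<'E'
from scipy.optimize import least_squares
np.set_printoptions(precision=2,suppress=True)
def und(c,u,v):
    K=c["intrinsics"];x=(u-K[0,2])/K[0,0];y=(v-K[1,2])/K[1,1]
    rd=np.hypot(x,y);r=rd
    for _ in range(30): r=rd/(1+c["k1"]*r*r)
    f=r/rd if rd>0 else 1
    return x*f,y*f
def ext(n,s=None):
    c=viewer.camera_params(n)
    if n!="wrist": return c,np.array(c["extrinsics"])
    T=np.eye(4);T[:3,:3]=R.from_rotvec(s["ee_rot"]).as_matrix();T[:3,3]=s["eef_pos"]
    return c,np.linalg.inv(T@np.array(c["mount"]))
def ray(n,u,v,s=None):
    c,E=ext(n,s);x,y=und(c,u,v)
    Ei=np.linalg.inv(E); return Ei[:3,3],Ei[:3,:3]@np.array([x,-y,-1])
def atz(n,u,v,z,s=None):
    o,d=ray(n,u,v,s); return o+d*(z-o[2])/d[2]
def atd(n,u,v,dep,s=None):
    o,d=ray(n,u,v,s); return o+d*dep
def proj(n,P,s=None):
    c,E=ext(n,s);q=E[:3,:3]@np.asarray(P,float)+E[:3,3];x,y=q[0]/-q[2],-q[1]/-q[2]
    f=1+c["k1"]*(x*x+y*y);K=c["intrinsics"];return np.array([K[0,0]*x*f+K[0,2],K[1,1]*y*f+K[1,2]])
E
python3 - <<'E'
from h import *
a=cv2.imread("pics/scene0.png"); b=cv2.imread("pics/side0.png")
cv2.imwrite("pics/c1.png",cv2.resize(a[190:320,180:430],(0,0),fx=3.2,fy=3.2,interpolation=cv2.INTER_CUBIC))
cv2.imwrite("pics/c2.png",cv2.resize(b[150:330,120:310],(0,0),fx=3.2,fy=3.2,interpolation=cv2.INTER_CUBIC))
E
```

```text
(no output)
```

View pics/c1.png

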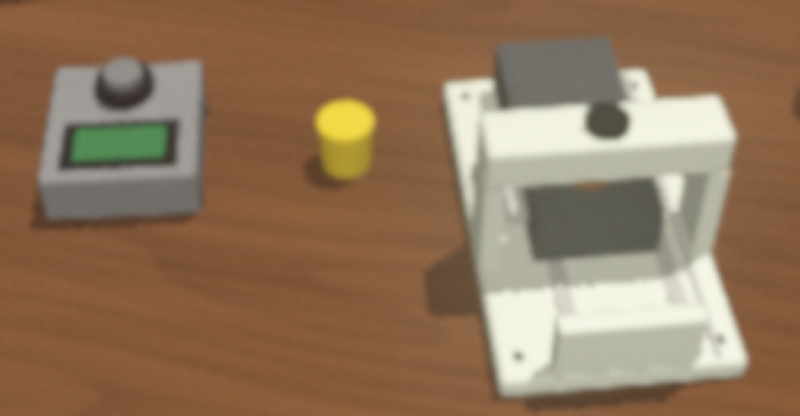

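View pics/c2.png

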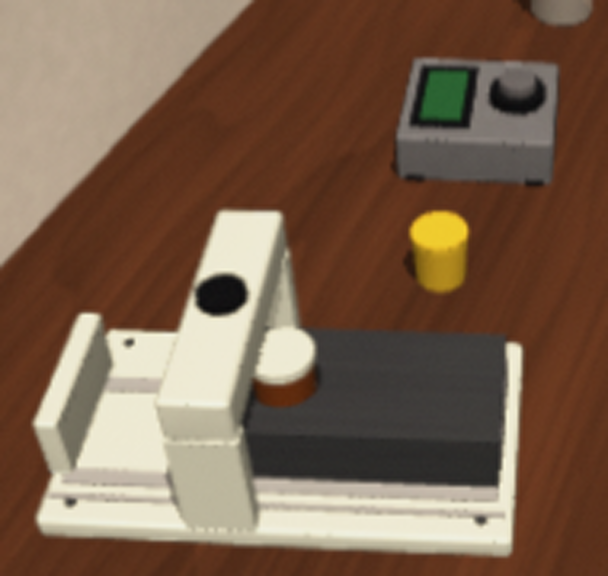

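Run:
```python
from h import *
S=lambda x,y:("side",x/3.2+120,y/3.2+150); C=lambda x,y:("scene",x/3.2+180,y/3.2+190)
g=[(S(513,540),(-150,85,18)),(S(42,522),(150,85,18)),(S(521,344),(-150,-85,18)),(S(498,435),(-142,46,64)),(S(505,336),(-142,-46,64)),
 (C(745,362),(150,85,18)),(C(500,382),(150,-85,18)),(C(445,85),(-150,-85,18)),(C(648,70),(-150,85,18)),(C(497,42),(-142,-46,64)),(C(610,40),(-142,46,64))]
r=[(S(415,58),(65,-60,45)),(S(558,65),(-65,-60,45)),(S(552,152),(-65,60,45)),(S(398,142),(65,60,45)),
(C(57,68),(-65,-60,45)),(C(202,62),(-65,60,45)),(C(202,175),(65,60,45)),(C(42,185),(65,-60,45))]
for name,L,x0 in (("g",g,(600,0,0)),("r",r,(600,-300,0))):
  for cam in (("side",),("scene",),("side","scene")):
    LL=[l for l in L if l[0][0] in cam]
    def f(p):
        o=[]
        for (n,u,v),q in LL:
            q=R.from_euler("z",p[2]).apply(q)+[p[0],p[1],0]; o+=list(proj(n,q)-[u,v])
        return o
    s=least_squares(f,x0,x_scale=(100,100,.1)); print(name,cam,s.x,np.degrees(s.x[2]),"res",np.array(s.fun))
print("key",[atz(*q,h) for q in (S(520,82),C(125,72)) for h in (55,60,65)])
from h import ray
o1,d1=ray(*S(520,80));o2,d2=ray(*C(125,72))
t=np.linalg.lstsq(np.c_[d1,-d2],o2-o1,rcond=None)[0];print(o1+d1*t[0],o2+d2*t[1])
D=np.load("side0.npy")
for n,u,v in (S(520,80),S(505,120),S(440,152)): print(atd(n,u,v,D[round(v),round(u)]))
```

```text
g ('side',) [650.87 176.29   0.29] 16.709709551644192 res [ 0.12 -0.42 -2.56 -0.23  0.12 -1.29  1.38  1.65  0.92 -0.93]
g ('scene',) [651.76 177.72   0.27] 15.482918065013994 res [ 0.79  0.71 -0.55  0.62  0.16 -1.07 -0.11 -0.21 -0.15  0.27 -0.15 -1.18]
g ('side', 'scene') [651.07 176.82   0.28] 16.047178544292077 res [-0.61  0.48 -3.   -0.79  0.36 -0.6   0.89  2.47  0.97 -0.22  0.92  0.02
 -0.18  0.57 -0.65 -1.04 -1.05 -0.59 -0.98  0.21 -1.06 -1.47]
r ('side',) [ 644.32 -178.14    0.25] 14.43121169336234 res [-0.27  0.8   0.79  0.47  0.58 -1.09 -1.07 -0.17]
r ('scene',) [ 648.51 -178.38    0.28] 15.898115632815493 res [-0.07  0.46  0.4  -0.56 -0.07  0.01 -0.24  0.04]
r ('side', 'scene') [ 646.13 -178.95    0.27] 15.298615681359234 res [-1.12  0.72 -0.05  0.    0.38 -1.62 -1.29 -0.24  0.33 -0.34  0.71 -1.03
 -0.3  -0.52 -0.35 -0.88]
key [array([ 617.91, -204.02,   55.  ]), array([ 615.6 , -197.04,   60.  ]), array([ 613.3 , -190.06,   65.  ]), array([ 605.54, -192.4 ,   55.  ]), array([ 610.76, -189.92,   60.  ]), array([ 615.97, -187.45,   65.  ])]
[ 613.43 -190.43   66.76] [ 614.91 -187.96   63.99]
[ 611.47 -184.5    70.99]
[ 614.32 -154.04   50.13]
[ 658.53 -117.85   32.27]
```

Call:
arm_command(steps=[[435, -218, 0, 7.6, 1], [435, -218, 0, 7.6, 1], [435, -218, 0, 7.6, 1], [435, -218, 0, 7.6, 1], [435, -218, 0, 7.6, 1], [435, -218, 0, 7.6, 1], [435, -218, 0, 7.6, 1], [435, -218, 0, 7.6, 1], [435, -218, 0, 7.6, 1], [435, -218, 0, 7.6, 1], [435, -218, 0, 7.6, 1], [435, -218, 0, 7.6, 1], [435, -218, 0, 7.6, 1], [435, -218, 0, 7.6, 1], [435, -218, 0, 7.6, 1], [435, -218, 0, 7.6, 1]])

```text
time: 1.43
eef_pos: [559.7, -202.4, 231.0]
ee_rot: [-3.112, -0.428, 0.001]
ft_force: [-0.3, 0.2, 0.3]
finger_gap: 0.0
```

```bash
cat >> h.py <<'E'
import json
def wrist(name):
    s=monitor.read_state(); p,d=viewer.get_image("wrist")
    cv2.imwrite(f"pics/{name}.png",p); np.save(name+".npy",d)
    json.dump({k:np.asarray(s[k]).tolist() for k in ("eef_pos","ee_rot")},open(name+".json","w"))
    return s
E
python3 - <<'E'
from h import *
s=wrist("w1"); print(s["time"],s["eef_pos"],s["ee_rot"],s["finger_gap"],s["ft_force"])
E
```

```text
1.4333 [ 559.71 -202.39  231.05] [-3.11 -0.43  0.  ] 0.026093813867471435 [-0.27  0.16  0.33]
```

View pics/w1.png

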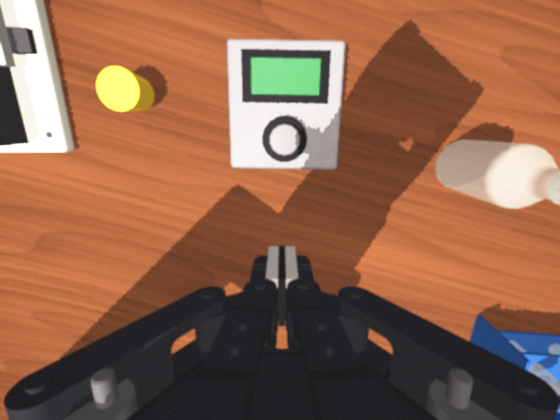

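Run:
```python
from h import *
s=json.load(open("w1.json"));D=np.load("w1.npy")
d=D[138,284];print("key",atd("wrist",284,138,d,s))
for u,v in ((229,41),(345,41),(336,167),(233,167)): print(atz("wrist",u,v,45,s))
for u,v in ((290,115),(240,130)): print(atd("wrist",u,v,D[v,u],s))
print(proj("wrist",s["eef_pos"],s))
print("plate corner",atz("wrist",73,152,18,s))
```

```text
key [ 617.41 -190.31   66.21]
[ 692.12 -112.55   45.  ]
[ 723.12 -223.86   45.  ]
[ 602.01 -255.17   45.  ]
[ 571.12 -144.33   45.  ]
[ 641.26 -190.39   46.02]
[ 611.95 -142.53   43.86]
[279.1  263.43]
plate corner [532.66  45.09  18.  ]
```

Call:
arm_command(steps=[[-10, -340, 0, 0, 1], [-10, -340, 0, 0, 1], [-10, -340, 0, 0, 1], [-10, -340, 0, 0, 1], [-10, -340, 0, 0, 1], [-10, -340, 0, 0, 1], [-10, -340, 0, 0, 1], [-10, -340, 0, 0, 1], [-10, -340, 0, 0, 1], [-10, -340, 0, 0, 1], [-10, -340, 0, 0, 1], [-10, -340, 0, 0, 1]])

```text
time: 2.48
eef_pos: [459.4, 121.5, 231.4]
ee_rot: [3.112, 0.427, 0.0]
ft_force: [-0.2, 0.6, -0.3]
finger_gap: 0.1
```

Run:
```python
from h import *
s=wrist("w2"); print(s["time"],s["eef_pos"],s["ee_rot"],s["finger_gap"],s["ft_force"])
```

```text
2.4833 [459.37 121.51 231.41] [3.11 0.43 0.  ] 0.14998563707665954 [-0.15  0.62 -0.28]
```

View pics/w2.png

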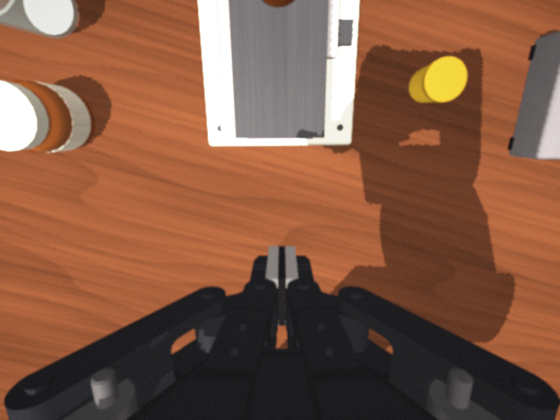

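Run:
```python
from h import *
p=cv2.imread("pics/w2.png");cv2.imwrite("pics/w2c.png",cv2.resize(p[60:160,190:380],(0,0),fx=4,fy=4,interpolation=cv2.INTER_CUBIC))
s=json.load(open("w2.json"));D=np.load("w2.npy")
print([atd("wrist",280,v,D[v,280],s) for v in (100,120,130,134,136,138,140,142,144)])
for u,v,z in ((209,144,18),(351,144,18),(236,136,64),(326,136,64)): print(atz("wrist",u,v,z,s))
```

```text
[array([551.39, 147.17,  62.61]), array([533.07, 142.1 ,  63.6 ]), array([523.7 , 139.51,  63.88]), array([519.88, 138.46,  63.01]), array([518.  , 137.93,  64.02]), array([515.73, 137.35,  53.9 ]), array([512.25, 136.54,  17.7 ]), array([510.03, 135.92,  17.64]), array([507.7 , 135.29,  15.78])]
[485.25 216.28  18.  ]
[530.28  54.27  18.  ]
[505.91 181.32  64.  ]
[530.59  92.54  64.  ]
```

View pics/w2c.png

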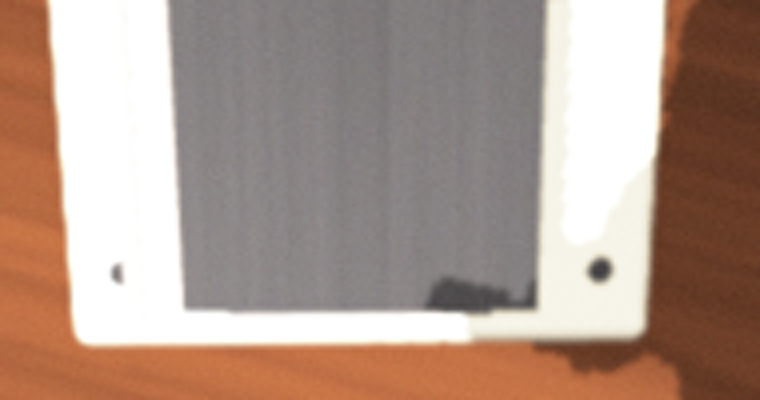

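Call:
arm_command(steps=[[5, 0, 40, 0, 1], [10, 0, 80, 0, 1], [15, 0, 120, 0, 1], [20, 0, 155, 0, 1], [20, 0, 180, 0, 1], [20, 0, 197, 0, 1], [20, 0, 197, 0, 1], [20, 0, 197, 0, 1]])

```text
time: 3.2
eef_pos: [477.9, 127.0, 33.6]
ee_rot: [3.112, 0.426, -0.004]
ft_force: [0.8, -1.0, 0.1]
finger_gap: -0.2
```

Run:
```python
from h import *
p,d=viewer.get_image("side");cv2.imwrite("pics/s1.png",cv2.resize(p[150:350,100:400],(0,0),fx=2.6,fy=2.6))
```

```text
(no output)
```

View pics/s1.png

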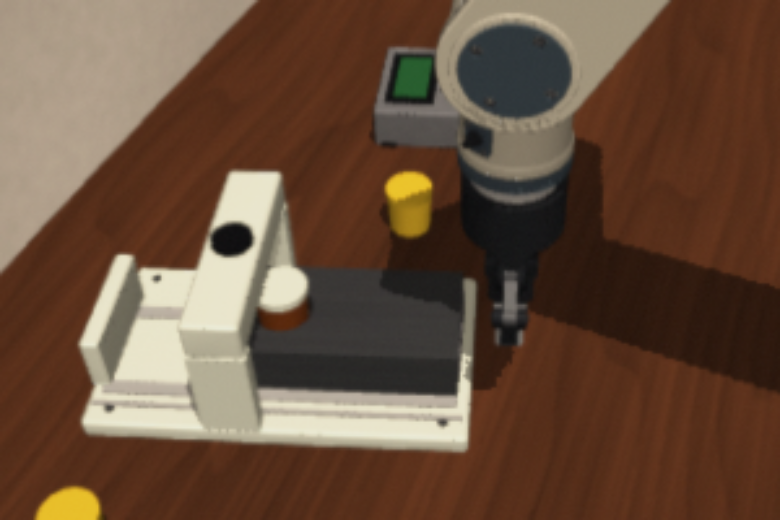

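Call:
arm_command(steps=[[10, 0, 0, 0, 1], [20, 0, 0, 0, 1], [25, 0, 0, 0, 1], [28, 0, 0, 0, 1], [31, 0, 0, 0, 1], [34, 0, 0, 0, 1], [37, 0, 0, 0, 1], [40, 0, 0, 0, 1], [40, 0, 0, 0, 1]])

```text
time: 4.0
eef_pos: [515.8, 139.2, 34.6]
ee_rot: [3.112, 0.43, -0.004]
ft_force: [-3.8, -1.4, 2.9]
finger_gap: -0.2
```

Call:
arm_command(steps=[[4, 0, 0, 0, 1], [8, 0, 0, 0, 1], [12, 0, 0, 0, 1], [16, 0, 0, 0, 1], [20, 0, 0, 0, 1], [24, 0, 0, 0, 1], [28, 0, 0, 0, 1], [32, 0, 0, 0, 1], [36, 0, 0, 0, 1], [39, 0, 0, 0, 1], [42, 0, 0, 0, 1], [42, 0, 0, 0, 1]])

```text
time: 5.0
eef_pos: [555.3, 150.5, 34.4]
ee_rot: [3.112, 0.43, -0.007]
ft_force: [-8.2, 0.5, 6.3]
finger_gap: -0.0
```

Run:
```python
from h import *
p,d=viewer.get_image("side");cv2.imwrite("pics/s2.png",cv2.resize(p[150:350,100:400],(0,0),fx=2.6,fy=2.6))
```

```text
(no output)
```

View pics/s2.png

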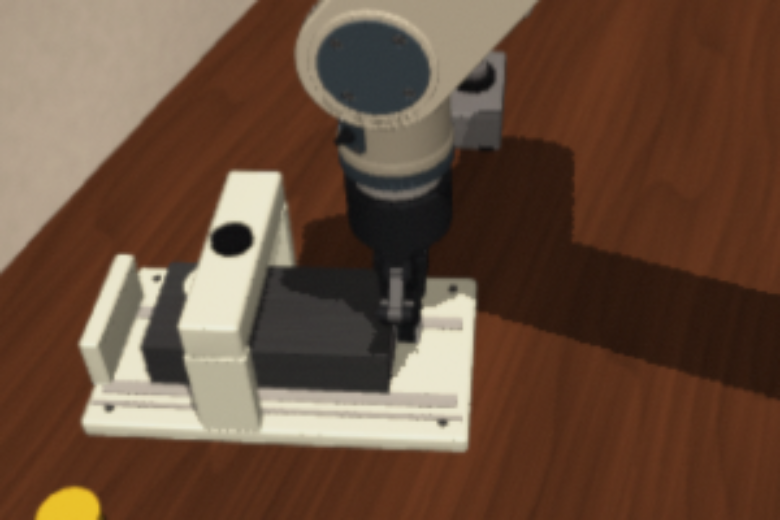

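Call:
arm_command(steps=[[3, 0, 0, 0, 1], [5, 0, 0, 0, 1], [7, 0, 0, 0, 1], [9, 0, 0, 0, 1], [9, 0, 0, 0, 1]])

```text
time: 5.47
eef_pos: [561.9, 152.4, 34.2]
ee_rot: [3.111, 0.43, -0.013]
ft_force: [-13.6, -2.4, 9.9]
finger_gap: -0.0
```

Call:
arm_command(steps=[[2, 0, 0, 0, 1], [4, 0, 0, 0, 1], [4, 0, 0, 0, 1]])

```text
time: 5.72
eef_pos: [561.8, 152.4, 33.7]
ee_rot: [3.11, 0.43, -0.026]
ft_force: [-24.2, -6.8, 19.1]
finger_gap: 0.1
```

Run:
```python
from h import *
print(monitor.read_state()["ft_force"])
p,d=viewer.get_image("side");cv2.imwrite("pics/s3.png",cv2.resize(p[150:350,100:400],(0,0),fx=2.6,fy=2.6))
```

```text
[-24.18  -6.75  19.07]
```

View pics/s3.png

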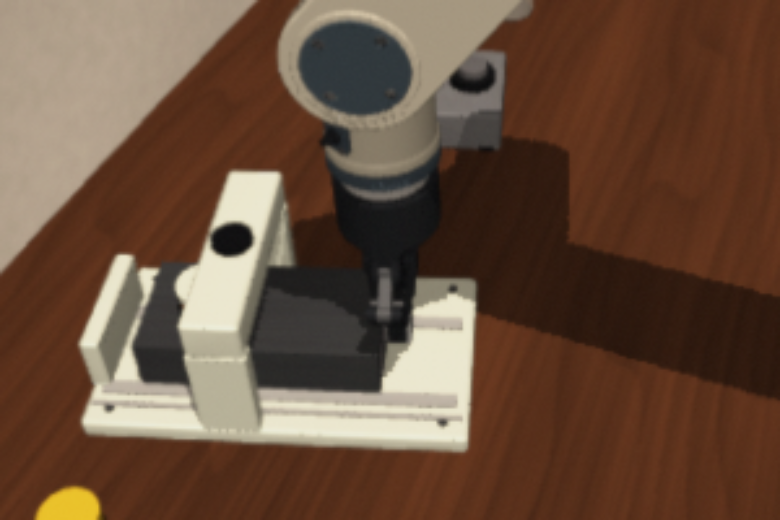

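At the end stop: no further motion, and the force climbs. Now I'll back off gently.

Call:
arm_command(steps=[[-4, 0, 0, 0, 1], [-8, 0, 0, 0, 1], [-12, 0, 0, 0, 1], [-16, 0, 0, 0, 1], [-20, 0, 0, 0, 1], [-24, 0, 0, 0, 1], [-28, 0, 0, 0, 1], [-32, 0, 0, 0, 1], [-36, 0, 0, 0, 1], [-42, 0, 0, 0, 1], [-52, 0, 0, 0, 1], [-65, 0, 0, 0, 1], [-80, 0, 0, 0, 1], [-80, 0, 0, 0, 1]])

```text
time: 6.93
eef_pos: [489.6, 131.7, 34.3]
ee_rot: [3.112, 0.429, -0.004]
ft_force: [-1.5, -0.6, 0.3]
finger_gap: -0.1
```

Run:
```python
from h import *
print(monitor.read_state()["ft_force"])
p,d=viewer.get_image("side");cv2.imwrite("pics/s4.png",cv2.resize(p[150:350,100:400],(0,0),fx=2.6,fy=2.6))
```

```text
[-1.52 -0.63  0.26]
```

View pics/s4.png

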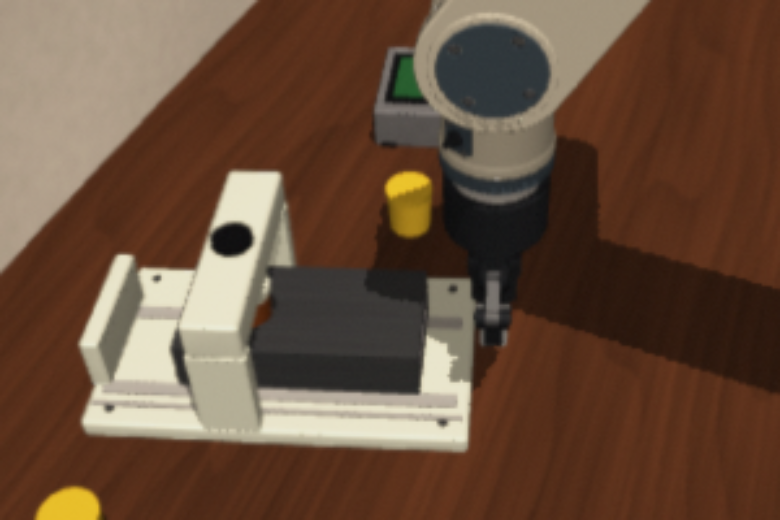

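Call:
arm_command(steps=[[0, 0, -40, 0, 1], [0, 0, -80, 0, 1], [0, 0, -116, 0, 1], [36, 345, -116, 0, 1], [36, 345, -116, 0, 1], [36, 345, -116, 0, 1], [36, 345, -116, 0, 1], [36, 345, -116, 0, 1], [36, 345, -116, 0, 1], [36, 345, -116, 0, 1], [36, 345, -116, 0, 1], [36, 345, -116, 0, 1], [36, 345, -116, 0, 1], [36, 345, -116, 0, 1], [36, 345, -116, 0, 1]])

```text
time: 8.23
eef_pos: [620.3, -188.8, 150.1]
ee_rot: [-3.111, -0.43, 0.001]
ft_force: [-0.1, -0.2, 0.1]
finger_gap: 0.1
```

Run:
```python
from h import *
s=wrist("w3");print(s["eef_pos"],s["ft_force"],proj("wrist",s["eef_pos"],s),proj("wrist",[617,-190.5,66],s))
```

```text
[ 620.27 -188.79  150.13] [-0.14 -0.21  0.05] [279.1  263.42] [280.9  220.96]
```

View pics/w3.png

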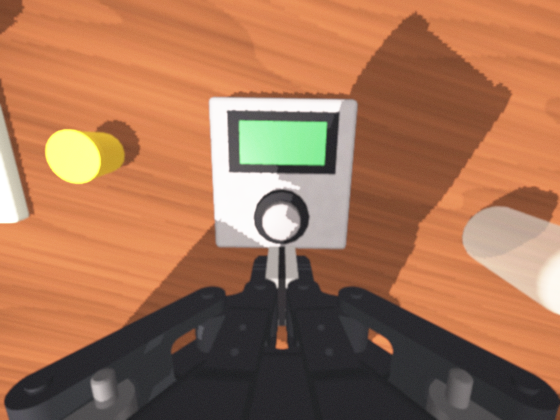

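Call:
arm_command(steps=[[-3, 1, 35, 0, 1], [-3, 1, 65, 0, 1], [-3, 1, 75, 0, 1], [-3, 1, 79, 0, 1], [-3, 1, 82, 0, 1], [-3, 1, 84, 0, 1], [-3, 1, 84, 0, 1]])

```text
time: 8.87
eef_pos: [618.9, -191.7, 67.5]
ee_rot: [3.111, 0.43, 0.003]
ft_force: [-0.7, -0.4, 0.9]
finger_gap: 0.0
```

Call:
arm_command(steps=[[0, 0, 2, 0, 1], [0, 0, 4, 0, 1], [0, 0, 6, 0, 1], [0, 0, 8, 0, 1], [0, 0, 8, 0, 1], [0, 0, 8, 0, 1]])

```text
time: 9.37
eef_pos: [619.2, -192.0, 60.9]
ee_rot: [3.111, 0.429, 0.004]
ft_force: [-4.0, 3.6, 18.4]
finger_gap: -0.1
```

Call:
arm_command(steps=[[0, 0, 1, 0, 1], [0, 0, 1, 0, 1]])

```text
time: 9.53
eef_pos: [619.3, -192.0, 60.7]
ee_rot: [3.111, 0.429, 0.004]
ft_force: [-6.2, 4.3, 25.2]
finger_gap: -0.1
```

Run:
```python
from h import *
p,d=viewer.get_image("side");cv2.imwrite("pics/s5.png",cv2.resize(p[120:320,130:380],(0,0),fx=3,fy=3))
```

```text
(no output)
```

View pics/s5.png

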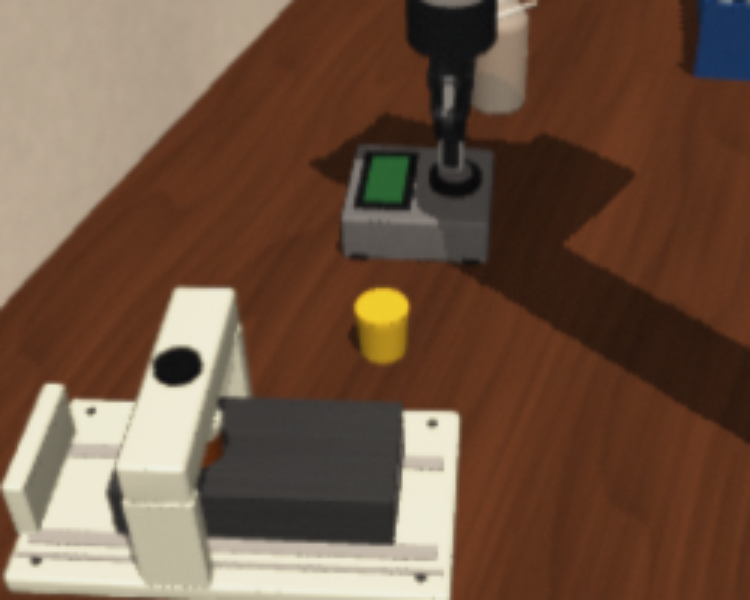

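The key is fully down under the tips, and the slide is still held at mid position. I'll lift off.

Call:
arm_command(steps=[[0, 0, -3, 0, 1], [0, 0, -8, 0, 1], [0, 0, -20, 0, 1], [0, 0, -50, 0, 1], [0, 0, -90, 0, 1], [-40, 0, -130, 0, 1], [-80, 0, -170, 0, 1], [-80, 0, -170, 0, 1], [-80, 0, -170, 0, 1]])

```text
time: 10.33
eef_pos: [539.3, -215.0, 232.2]
ee_rot: [3.109, 0.427, 0.005]
ft_force: [0.6, -0.7, -0.4]
finger_gap: 0.1
```

Run:
```python
from h import *
s=wrist("w4");D=np.load("w4.npy");print(s["eef_pos"],s["ft_force"],s["joint_vel"])
q=proj("wrist",[617.5,-190.5,66],s);print(q);u,v=q.round().astype(int);print(atd("wrist",u,v,np.median(D[v-2:v+3,u-2:u+3]),s))
p,d=viewer.get_image("side");cv2.imwrite("pics/s6.png",p)
p2,_=viewer.get_image("scene");cv2.imwrite("pics/sc6.png",p2)
```

```text
[ 539.35 -214.96  232.19] [ 0.58 -0.7  -0.43] [ 0.03  0.08 -0.02  0.02 -0.07  0.03]
[276.95 114.87]
[ 617.36 -190.6    66.8 ]
```

View pics/s6.png

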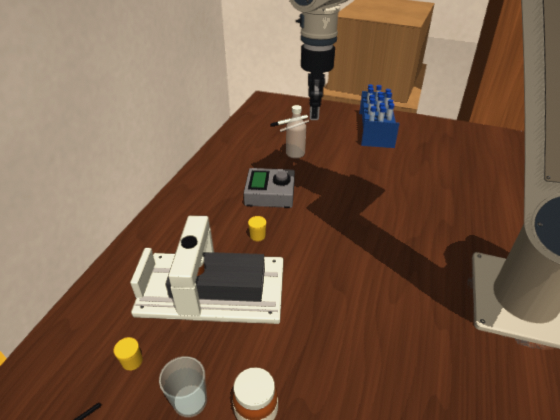

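View pics/sc6.png

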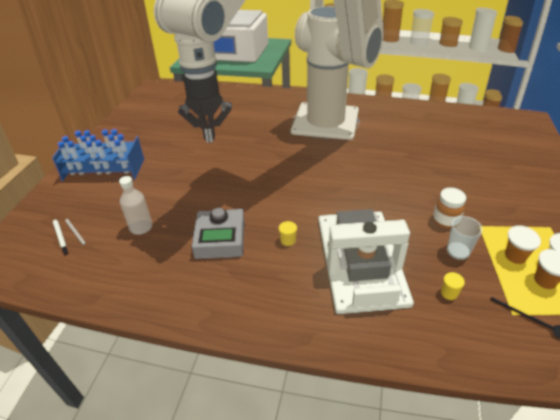

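Run:
```python
from h import *
p=cv2.imread("pics/s6.png");D=viewer.get_image("side")[1]
# slide-top centreline from out-face point (517.5,137) along push direction
d=np.array([.9635,.268])
for t in range(14,46,2):
    P=np.r_[np.array([517.5,137])+d*t,64];u,v=proj("side",P).round().astype(int);print(t,p[v,u],round(atd("side",u,v,D[v,u])[2]))
```

```text
14 [211 233 238] 22
16 [212 234 238] 18
18 [211 234 238] 21
20 [211 233 238] 20
22 [210 233 237] 19
24 [200 226 231] 20
26 [ 93 105 111] 36
28 [77 79 86] 54
30 [49 50 53] 66
32 [57 59 62] 65
34 [60 62 65] 67
36 [58 61 64] 67
38 [59 62 64] 65
40 [58 60 64] 67
42 [59 61 64] 66
44 [59 61 64] 66
```

Slide edge measures about 29 mm in, and the key is up.

```bash
python3 -c "
from h import *
print(workorder.finish_job())"
```

```text
the job is handed in; nothing more can be done
None
```

I pushed the slide fully in, let it spring back onto the stop pin, and pressed and released the readout key. I then handed the job in at about 10.5 s; no verdict is reported.

- **Slide push:** With the shut fingertips I pushed until the slide stopped moving and the push force rose to about 25 N, so it was on its end stop. I then backed off slowly.
- **Slide position:** After release the slide's near edge measured about 29 mm in, against the 30 mm target. I could not see the pin itself, so that it is up is inferred from the slide holding there.
- **Key:** I pressed it until it stopped, with the tips about 6 mm below the key's first measured height and a force of 25 N. After lifting off, its top measured 66.8 mm, against 66.2 mm before the press, so it is up again.
- **Everything else:** In the last side and scene pictures the jar, bottle and beaker look unmoved and the cup stands in its well under the head, judged by eye only. The arm was clear of everything.

No check failed. The grader and readout positions from the two fixed cameras differed by up to about 4 mm, and I settled them with the wrist camera before touching anything.

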